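# Swap the embossing block in the card press behind its spring gate

## Robot

A 7-joint arm with a two-finger parallel gripper is mounted at the origin on the work surface. World frame = base frame: x ahead of the robot, y to its left, z up, the work surface at z = 0. Lengths are in mm, angles in rad, forces in N, time in s.
With the tool pointing down it reaches from about 400 to 875 mm from the base axis. Payload 4.4 kg.
Tool frame: the origin (TCP) lies midway between the tips of the shut fingers; the grasp point (between the pads) lies ctrl.grip_depth behind it (ctrl.grip_depth is the distance from the TCP to the grasp point, in mm); z points along the fingers, y is the line along which they close (so a half turn about z gives the same grasp; the last joint's range is limited). The gripper opens to 85 mm and grips with 20 to 120 N. Pads are 22 mm wide; open, the fingers measure 114 mm over their backs; the gripper's body (76 mm by 85 mm) begins 54 mm behind the grasp point. The pads swing forward as they close: fully open they stand 13 mm farther back than shut.
Start: joints at [1.077, 0.628, 0.038, 1.517, -0.027, 0.996, -0.02], TCP at [269.694, -591.425, 231.313] pointing down, gripper open.
Joint ranges: [-3.06, 3.06], [-0.37, 2.12], [-1.25, 1.32], [0.18, 2.47], [-1.1, 4.24], [0.23, 1.98], [-2.94, 2.94]. Speed limits (rad/s): [2.57, 2.57, 3.14, 3.14, 3.14, 3.14, 3.14].

## Interface

Orientations are given as [roll, pitch, yaw] about the fixed x, y, z axes, in that order (R = Rz(yaw) Ry(pitch) Rx(roll)).
In Python, from cell import ctrl gives the robot as it stands.
- The arm moves only by the tool carry_out, never from a script. Its argument "deltas" is one flat list of numbers, 7 for each row, row after row: the turn, a rotation vector about the tool's x, y, z in degrees, then the shift along the tool's x, y, z in m, then the closure, from -1 (fully open) to 1 (shut). In form: [wx, wy, wz, dx, dy, dz, claw, wx, wy, wz, dx, dy, dz, claw, ...]. A call has 1 to 12 rows; each row shifts and turns the commanded pose from where the row before left it, along the tool's axes as they then stand; what a row does not reach is not made up. A row lasts 1/8 s, in which the tool goes at most 62.5 mm and 10.7 degrees, less where a joint would pass 70% of its speed; a pose out of reach is approached as far as the arm can. A call with a gripper value outside its range is refused whole. The fingers move at their own pace and stop on an object; the grip force is fixed at half the most. Time passes only in rows, so rows that do not move let the fingers close. It gives the time, the measured TCP pose, the force, the opening and the grip force at its end, in the units of the state.
- ctrl.read_state(): the state, without advancing time (a new reading comes with each control period).
- ctrl.get_image(name): name is "scene" or "top"; returns the picture (480x640x3 uint8, red, green, blue); there is no depth.
- ctrl.calibration(name): a dict with "mtx" (3x3 intrinsics, pixels), "distortion" ([k1, k2, p1, p2, k3] as OpenCV has them; the pictures are not rectified), "R" (3x3) and "t" (3): a world point X has camera coordinates R X + t. Camera axes: x right, y down, z forward; pixel columns grow to the right and rows downward; lengths in mm; the calibration is good to about 2 mm. A picture is of the moment at which its call begins. calibration takes no time and is no camera call.
- ctrl.finish_job(): hands the job in; it is judged then, once.
The state is a dict: "clock": time; "qpos": joint angles; "qd": joint speeds; "tau": joint torques, N m; "eef_pos": TCP position; "tool_rot": TCP orientation; "force": force on the tool from outside, world axes, zero at the start; "torque": the same for the moment, N m; "width": finger opening in mm; "gripper_force": force on a finger pad.
Only numpy, scipy, OpenCV 4.12 (cv2) and the standard library are available. Lean on these libraries where they do the work, as an engineer would, in place of code of your own. Each camera call takes 0.05 s, during which the arm holds its last target. There are 200 camera calls.

## Task

Take the blue block off the card press's loading deck and set it squarely on the cork mat, then set the green block down on the deck and let go of it. Push the orange spring gate aside and hold it open while you slide the green block all the way into the bay, then release the gate so that it closes behind the block. Leave the yellow block and everything else on the table where it is.

Things in the scene. Friction and masses are not known exactly. Their poses are not given: they have to be found in the camera images.
- press: Grey and white bed of the card press, fixed. Origin: underside of the bed (on the table), on the lane's centre line, at the rear face of the gate's tooth. x: the way a block slides in; y: across, towards the orange gate; z up. All coordinates below are in this frame, in mm. A spring housing stands at y 84 to 98, x -155 to 5, top z 52; a drive housing at x 152 to 238, top z 89.
- deck (a point): Middle of the loading deck (press x -70, y 0, z 12), the lane's flat floor from x -160 to the bay. A block waits here with its length along x, its centre at x -85 to -62. Lane sides: a low fixed guide at y -36 (top z 28) and the orange gate rail at y +36 (top z 46).
- bay (a point): Where the underside's centre of a block fully home lies (press x 74.5, y 0, z 12; play 2.5 either way along x). Bay walls: y -36, in line with the guide, and y +34 from x 36, flared at its mouth. Steel lips on both sides (x 36 to 142, z 39 to 44, 48 apart) overhang the block's edges, so it can only be slid in; its rib passes between. A home block's rear face is just past the gate's tooth.
- bay_stop (a point): Foot of the face of the bay's rigid end stop (press x 137, y 0, z 12).
- gate (a joint): Orange spring gate sliding along the press's +y: 0 closed, 0.028 m fully open; springs shut (4 N to start opening, 8 N at 0.02 m). A block passes when it is open by 0.012 m (block centred in the lane) to 0.016 m (block against the rail). The square tooth cannot be pushed open by a block; it has to be moved by its rail and held.
- gate_face (a point): Point on the inner face of the gate's upright rail at press x -75, z 35, y +36 when closed; moves with the gate. The rail spans x -150 to +35, z 24 to 46, 10 mm thick. A hand in the lane with spread fingers can press it towards +y with one finger, run along it, and push the middle of the block's rear face with the other finger.
- gate_tooth (a point): Tip of the gate's low tooth, on its rear face, at press x 0, y +20, z 17 when closed; moves with the gate. The tooth spans x 0 to 12, z 12 to 22 and reaches from under the rail into the lane. Fingertips at z 25 to 32 pass over it, still behind the block (whose body reaches to z 36).
- green_block: The green block, to be loaded: green body 120 (x) x 64 (y) x 24 mm, steel sole, with a centred pale wooden grip rib on top, 70 long (x), 24 wide (y), 36 tall: 60 mm high in all; 0.2 to 0.45 kg. Origin: centre of the underside; x along its length, z up. Both ends alike.
- blue_block: The blue block, at first on the deck. blue body 120 (x) x 64 (y) x 24 mm, steel sole, with a centred pale wooden grip rib on top, 70 long (x), 24 wide (y), 36 tall: 60 mm high in all; 0.2 to 0.45 kg. Origin: centre of the underside; x along its length, z up. Both ends alike. On the deck, keep tips 36 mm or more above its underside, clear of the gate rail.
- yellow_block: The yellow block, not wanted: yellow body 120 (x) x 64 (y) x 24 mm, steel sole, with a centred pale wooden grip rib on top, 70 long (x), 24 wide (y), 36 tall: 60 mm high in all; 0.2 to 0.45 kg. Origin: centre of the underside; x along its length, z up. Both ends alike.
- mat: Flat cork mat fixed on the table, 140 (x) x 84 (y) x 3 mm. Origin: centre of its underside.
- glue_stick: White glue stick standing upright, 26 mm across, 90 mm high, origin at the underside; leave alone.
- tape: Yellow tape roll lying flat, 90 mm across, 24 mm high; leave alone.
- phone: Dark phone lying flat, 150 x 72 x 9 mm; leave alone.
- bottle: Green paint bottle, 60 mm across, 110 mm high; leave alone.
- jar: Orange paint jar, 70 mm across, 80 mm high; leave alone.
- cup: White cup, 76 mm across, 95 mm high; leave alone.
Mind the look-alikes: they are no part of the job. What is meant by the blue_block is not red, and is the larger of those in its own colour.

How it is judged:
By the outcome, as a careful person would: the job done as asked, in the order asked, and still so for the second after the job is handed in, with the robot touching nothing.
It also fails if it takes over 72 s, if anything falls off the work surface, if the arm or the gripper's body presses on something with over 40 N, if the wrist force passes 120 N, or if a joint passes its speed limit or range.

## Working session

There is one attempt and no reset: what is moved stays moved. The work goes in short steps, Python scripts to look and compute and a tool call to move; the robot and the scene stay as the last step left them, time stands still between calls to the robot, and variables do not carry over. Pictures are saved under pics/ and viewed, at most 12 in all, crops included, and the job is handed in when it is done.

Besides the shell and the picture viewer there is one more tool, called after ">>>" as name(argument=value, ...) on one line, values as JSON. carry_out: Moves the arm, as the interface text tells. Its arguments: {"type":"object","properties":{"deltas":{"type":"array"}},"required":["deltas"]}

```bash
mkdir -p pics; ls; python3 - <<'E'
from cell import ctrl
import cv2
for n in("scene","top"):
    cv2.imwrite(f"pics/{n}0.png",ctrl.get_image(n)[:,:,::-1]); c=ctrl.calibration(n); print(n,c)
print(ctrl.read_state(),ctrl.grip_depth)
E
```

```text
pics
scene {'mtx': array([[502.84091252,   0.        , 323.42495661],
       [  0.        , 502.84091252, 235.19928456],
       [  0.        ,   0.        ,   1.        ]]), 'distortion': array([0.01637292, 0.        , 0.        , 0.        , 0.        ]), 'R': array([[-0.03146954,  0.99945614,  0.00985367],
       [ 0.61878624,  0.02722372, -0.78508755],
       [-0.78492882, -0.01860903, -0.61930642]]), 't': array([   4.22261719, -284.82621124, 1737.39210157])}
top {'mtx': array([[612.8952141 ,   0.        , 325.32805785],
       [  0.        , 612.8952141 , 241.90117313],
       [  0.        ,   0.        ,   1.        ]]), 'distortion': array([-0.03729757,  0.        ,  0.        ,  0.        ,  0.        ]), 'R': array([[ 0.02417204, -0.99968179,  0.00721345],
       [-0.98295041, -0.02508184, -0.18215212],
       [ 0.18227508, -0.00268748, -0.9832439 ]]), 't': array([ -27.00694116,  537.50419091, 1722.77285618])}
{'clock': 0.1, 'qpos': array([ 1.07716125,  0.62924998,  0.0384723 ,  1.51824292, -0.02699849,
        0.9963683 , -0.02000242]), 'qd': array([-2.04410953e-03, -2.08424512e-03, -9.39223064e-04,  3.68105719e-05,
        3.55180577e-04, -8.91677584e-04,  1.45505005e-03]), 'tau': array([ 4.05347877e-03, -5.64525139e+01,  1.23102453e+00, -1.93973690e+01,
        1.14176146e-02,  5.38817636e-03,  2.61167514e-05]), 'eef_pos': array([ 269.46288213, -590.88886756,  230.491977  ]), 'tool_rot': array([-3.13984317e+00,  3.49812605e-05,  4.27811802e-01]), 'force': array([ 1.42894507,  0.57786553, -0.62005715]), 'torque': array([ 0.00591869,  0.07627702, -0.00794893]), 'gripper_force': 0.0, 'width': 85.54088749490695} 18.700000000000003
```

View pics/scene0.png

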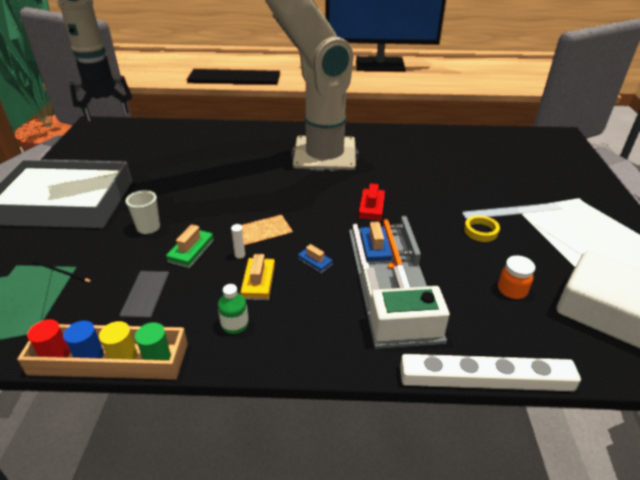

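View pics/top0.png

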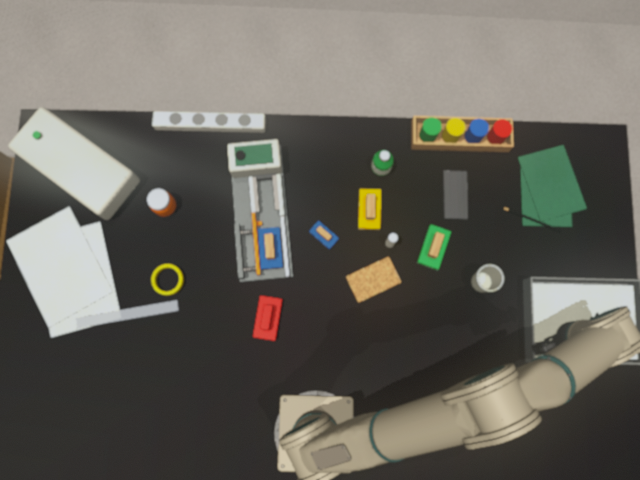

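Scene: two blue things, the block on the deck (top 270,247; scene 377,240) and a small loose one (top 324,234). The one on the deck is the larger and is meant. The red one (268,318) is a decoy, green is at (434,247), yellow at (370,208) and the mat at (374,279). I'll confirm this in an enlarged crop.

```bash
cat > h.py <<'E'
import cv2,numpy as np
from cell import ctrl
from scipy.spatial.transform import Rotation as Ro
def ray(n,uv,z):
    c=ctrl.calibration(n); p=cv2.undistortPoints(np.array(uv,float).reshape(-1,1,2),c["mtx"],c["distortion"]).reshape(-1,2)
    d=np.c_[p,np.ones(len(p))]@c["R"]; o=-c["R"].T@c["t"]
    return o+d*((z-o[2])/d[:,2])[:,None]
def proj(n,X):
    c=ctrl.calibration(n); return cv2.projectPoints(np.array(X,float).reshape(-1,3),cv2.Rodrigues(c["R"])[0],c["t"],c["mtx"],c["distortion"])[0].reshape(-1,2)
def crop(im,x,y,w,h,s,f):
    cv2.imwrite(f,cv2.resize(im[y:y+h,x:x+w],None,fx=s,fy=s,interpolation=cv2.INTER_CUBIC)[:,:,::-1])
E
python3 - <<'E'
from h import *
im=ctrl.get_image("top")
a=cv2.resize(im[130:290,220:300],None,fx=3.6,fy=3.6,interpolation=2)
b=cv2.resize(im[180:310,330:455],None,fx=4,fy=4,interpolation=2)
o=np.zeros((580,800,3),np.uint8); o[:576,:288]=a; o[:520,300:800]=b
cv2.imwrite("pics/c1.png",o[:,:,::-1])
E
```

```text
(no output)
```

View pics/c1.png

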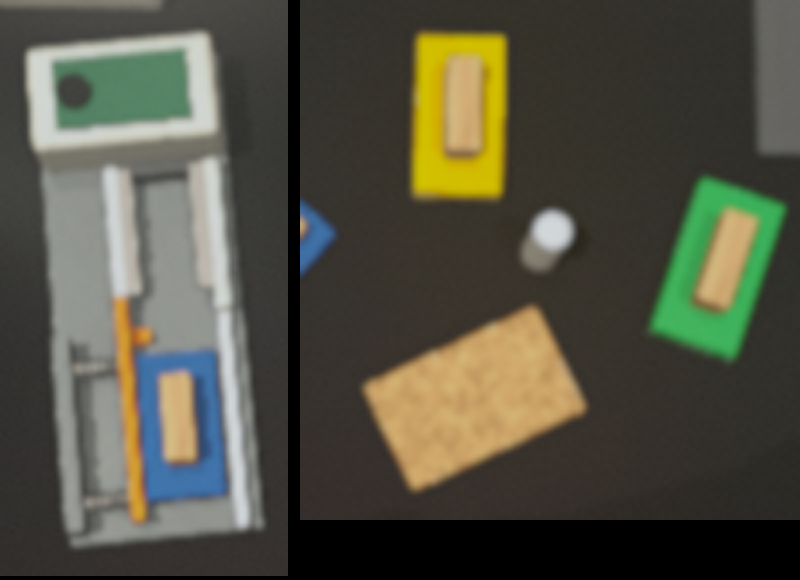

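The crop confirms it: the blue block on the deck is full size (120 x 64), and the loose blue one is much smaller. Next I'll measure positions from the corners.

```bash
cat > m.py <<'E'
from h import *
A=lambda L:[((x+.5)/3.6-.5+220,(y+.5)/3.6-.5+130) for x,y in L]
B=lambda L:[((x-300+.5)/4-.5+330,(y+.5)/4-.5+180) for x,y in L]
def fit(name,uv,model,z):
    P=ray("top",uv,z)[:,:2] if np.isscalar(z) else np.array([ray("top",[p],q)[0,:2] for p,q in zip(uv,z)])
    M=np.array(model,float); mc=M.mean(0);pc=P.mean(0);H=(M-mc).T@(P-pc)
    th=np.arctan2(H[0,1]-H[1,0],H[0,0]+H[1,1]); R=np.array([[np.cos(th),-np.sin(th)],[np.sin(th),np.cos(th)]])
    t=pc-R@mc; print(name,t.round(1),"yaw",round(np.degrees(th),2),"res",((P-M@R.T-t)).round(1).tolist()); return t,th
def rect(l,w): return [(l/2,w/2),(l/2,-w/2),(-l/2,-w/2),(-l/2,w/2)] # front-left(img TL), TR, BR, BL
fit("mat",B([(537,306),(587,408),(415,491),(363,385)]),rect(140,84),3)
fit("green",B([(703,177),(786,207),(734,360),(650,331)]),rect(120,64),24)
fit("green rib",B([(729,207),(758,213),(727,310),(697,303)]),rect(70,24),60)
fit("yellow",B([(416,33),(507,33),(502,197),(412,197)]),rect(120,64),24)
fit("blue",A([(139,353),(216,350),(224,494),(147,500)]),rect(120,64),36)
fit("blue rib",A([(160,373),(192,371),(197,462),(167,463)]),rect(70,24),72)
fit("press",A([(133,521),(146,518),(113,298),(126,298),(219,305),(235,527)]),[(-150,46),(-150,36),(35,46),(35,36),(36,-36),(-160,-36)],[46]*4+[28]*2)
im=ctrl.get_image("top"); hsv=cv2.cvtColor(im,cv2.COLOR_RGB2HSV)
ms={"green":((50,100,60),(75,255,255),434,247,24),"blue":((100,120,40),(125,255,255),270,247,36),"yellow":((22,150,80),(32,255,255),370,208,24)}
for k,(lo,hi,u,v,z) in ms.items():
    m=cv2.inRange(hsv,lo,hi); w=np.zeros_like(m); w[v-30:v+30,u-25:u+25]=m[v-30:v+30,u-25:u+25]
    pts=cv2.findNonZero(w).reshape(-1,2); P=ray("top",pts,z)[:,:2].astype(np.float32); print(k,cv2.minAreaRect(P))
E
python3 m.py
```

```text
mat [ 439.6 -158.1] yaw -63.46 res [[0.1, -0.8], [0.3, -0.5], [-1.1, -0.2], [0.7, 1.6]]
green [ 536.6 -333.8] yaw -18.82 res [[1.2, -0.1], [0.8, -0.8], [-0.6, 0.1], [-1.4, 0.8]]
green rib [ 537.7 -334. ] yaw -17.55 res [[0.6, -2.1], [3.9, -0.2], [-0.9, 1.8], [-3.6, 0.5]]
yellow [ 647.6 -142.1] yaw -0.38 res [[1.4, 1.4], [3.7, -2.6], [-1.5, -0.6], [-3.6, 1.8]]
blue [520.3 146.6] yaw 5.3 res [[0.7, -0.5], [-1.1, 0.7], [0.5, 0.9], [-0.1, -1.2]]
blue rib [519.4 145.6] yaw 5.88 res [[1.6, 1.0], [1.4, -0.5], [-2.0, -0.1], [-1.0, -0.4]]
press [590.7 153.9] yaw 6.55 res [[2.5, -1.3], [4.1, -1.6], [0.5, 2.0], [-0.4, 1.4], [-9.3, -1.6], [2.6, 1.0]]
green ((537.6629638671875, -333.1541442871094), (70.89491271972656, 128.0055389404297), 71.7153549194336)
blue ((519.1043701171875, 146.82498168945312), (117.00883483886719, 61.82857894897461), 6.83047342300415)
yellow ((647.3826904296875, -140.9010009765625), (125.85740661621094, 71.03792572021484), 0.41455352306365967)
```

```bash
python3 - <<'E'
from h import *
im=ctrl.get_image("top"); hsv=cv2.cvtColor(im,cv2.COLOR_RGB2HSV)
m=cv2.inRange(hsv,(8,150,100),(20,255,255)); w=np.zeros_like(m); w[200:285,240:275]=m[200:285,240:275]
w=cv2.morphologyEx(w,cv2.MORPH_OPEN,np.ones((9,1),np.uint8))
P=ray("top",cv2.findNonZero(w).reshape(-1,2),46)[:,:2].astype(np.float32); print(cv2.minAreaRect(P), cv2.fitLine(P,2,0,.01,.01).ravel())
print("glue",ray("top",[(330+252/4,180+232/4)],90))
s=ctrl.get_image("scene"); crop(s,345,195,110,150,4,"pics/s1.png")
# predicted press points in scene
th=np.radians(6.3);t=np.array([590.7,153.9]);c,sn=np.cos(th),np.sin(th)
for p in [(-150,46,46),(-150,36,46),(35,36,46),(-160,-36,28),(137,24,44),(152,0,89)]:
    X=[t[0]+c*p[0]-sn*p[1],t[1]+sn*p[0]+c*p[1],p[2]]; u=proj("scene",X)[0]; print(p,((u-[345,195]+.5)*4-.5).round(1))
E
```

```text
((529.653076171875, 188.59095764160156), (174.28848266601562, 10.894365310668945), 5.853174209594727) [9.9325532e-01 1.1594758e-01 5.3749829e+02 1.8876849e+02]
glue [[ 546.61211133 -204.80612325   90.        ]]
(-150, 46, 46) [172.1  94.7]
(-150, 36, 46) [157.5  95.2]
(35, 36, 46) [210.3 276.2]
(-160, -36, 28) [ 48.6 111.8]
(137, 24, 44) [223.9 399.3]
(152, 0, 89) [194.5 362.2]
```

View pics/s1.png

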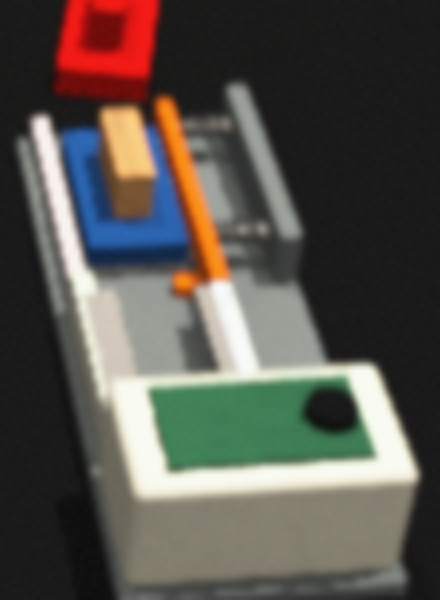

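Both views agree on the press: origin about (591,154), yaw 6.5°. The scene crop shows the rail's rear end at (156–176,97), where (157–172,95) was predicted. Now I'll move over the blue block.

>>> carry_out(deltas=[0,0,9,0,0,0,-1,0,0,9,0,0,0,-1,0,0,0,0.024,-0.05,0,-1,0,0,0,0.024,-0.05,0,-1,0,0,0,0.024,-0.05,0,-1,0,0,0,0.024,-0.05,0,-1,0,0,0,0.024,-0.05,0,-1,0,0,0,0.024,-0.05,0,-1,0,0,0,0.024,-0.05,0,-1,0,0,0,0.024,-0.05,0,-1,0,0,0,0.024,-0.05,0,-1,0,0,0,0.024,-0.05,0,-1])

```text
clock: 1.8
eef_pos: [452.1, -65.8, 231.6]
tool_rot: [3.141, -0.001, 0.113]
force: [0.7, -0.4, -0.2]
width: 85.6
gripper_force: 0.0
```

>>> carry_out(deltas=[0,0,0,0.024,-0.05,0,-1,0,0,0,0.024,-0.05,0.02,-1,0,0,0,0.024,-0.05,0.03,-1,0,0,0,0.02,-0.055,0.03,-1,0,0,0,0,0,0,-1,0,0,0,0,0,0,-1])

```text
clock: 2.55
eef_pos: [518.6, 142.8, 152.9]
tool_rot: [3.141, 0.001, 0.114]
force: [1.0, -0.1, 0.0]
width: 85.3
gripper_force: 0.0
```

```bash
cat >> h.py <<'E'
def to(x,y,z,yaw):
    s=ctrl.read_state(); p=s["eef_pos"]; R=Ro.from_euler("xyz",s["tool_rot"]); d=R.inv().apply(np.array([x,y,z])-p)
    y0=np.degrees(s["tool_rot"][2]); w=(y0-yaw+90)%180-90
    print("t",round(s["clock"],2),"pos",p.round(1),"rpy",np.degrees(s["tool_rot"]).round(2),"w",round(s["width"],1),"F",s["force"].round(1),"gf",round(s["gripper_force"],1),"\n tool shift mm",d.round(1),"wz",round(w,1), "q",s["qpos"].round(2))
def press(x,y,o=(591,154),th=6.5):
    c,s=np.cos(np.radians(th)),np.sin(np.radians(th)); return o[0]+c*x-s*y,o[1]+s*x+c*y
E
python3 - <<'E'
from h import *
to(519.5,146.5,150,6.5)
im=ctrl.get_image("top"); sc=ctrl.get_image("scene")
a=cv2.resize(im[200:290,220:320],None,fx=4,fy=4,interpolation=2); b=cv2.resize(sc[165:265,330:430],None,fx=4,fy=4,interpolation=2)
o=np.zeros((400,800,3),np.uint8); o[:360,:400]=a;o[:,400:]=b; cv2.imwrite("pics/c2.png",o[:,:,::-1])
s=ctrl.read_state(); p=s["eef_pos"]; print("tcp px",((proj("top",p)[0]-[220,200])*4).round(),((proj("scene",p)[0]-[330,165])*4+[400,0]).round())
E
```

```text
t 2.55 pos [518.6 142.8 152.9] rpy [1.7995e+02 4.0000e-02 6.5200e+00] w 85.3 F [ 1.  -0.1  0. ] gf 0.0 
 tool shift mm [ 1.3 -3.6  2.9] wz 0.0 q [-0.35  0.58  0.05  1.91 -0.04  0.66 -1.74]
tcp px [193. 161.] [588. 149.]
```

View pics/c2.png

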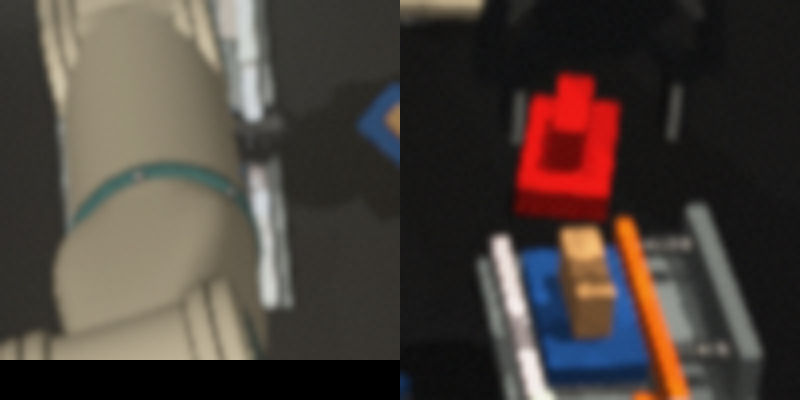

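```bash
python3 - <<'E'
from h import *
p=np.array([518.6,142.8]);c,s=np.cos(.1135),np.sin(.1135)
for tx,ty in((11,-42.7),(11,42.7),(-11,-42.7),(-11,42.7)):
    X=[p[0]+c*tx+s*ty,p[1]+s*tx-c*ty,166]; print(tx,ty,((proj("scene",X)[0]-[330,165]+.5)*4+[400,0]).round(1))
o=[519.5,146.5]
for l in(35,-35):
  for w in(12,-12):
    X=[o[0]+c*l-s*w,o[1]+s*l+c*w,72]; print(l,w,((proj("scene",X)[0]-[330,165]+.5)*4+[400,0]).round(1))
E
```

```text
11 -42.7 [665.7 141.9]
11 42.7 [525.9 147.3]
-11 -42.7 [658.7 121.7]
-11 42.7 [520.9 127. ]
35 12 [615.7 291.1]
35 -12 [577.7 292.8]
-35 12 [596.9 224.4]
-35 -12 [560.4 225.9]
```

Pads and rib match their projections within about 1 mm: pads at (525,140) and (668,135) against predicted 526 and 666. Descending to grip.

>>> carry_out(deltas=[0,0,0,0.001,-0.003,0.03,-1,0,0,0,0,0,0.03,-1,0,0,0,0,0,0.03,-1,0,0,0,0,0,0.013,-1,0,0,0,0,0,0,-1,0,0,0,0,0,0,1,0,0,0,0,0,0,1,0,0,0,0,0,0,1,0,0,0,0,0,0,1,0,0,0,0,0,0,1])

```text
clock: 3.9
eef_pos: [519.9, 146.5, 50.8]
tool_rot: [-3.141, -0.001, 0.114]
force: [-0.1, -0.1, 5.5]
width: 23.0
gripper_force: 60.8
```

>>> carry_out(deltas=[0,0,0,0,0,-0.02,1,0,0,0,0,0,-0.03,1,0,0,0,0,0,-0.04,1,0,0,0,0,0,-0.02,1,0,0,0,-0.019,0.049,0,1,0,0,0,-0.019,0.049,0,1,0,0,0,-0.019,0.049,0,1,0,0,0,-0.019,0.049,0,1,0,0,0,-0.019,0.049,0,1,0,0,0,-0.019,0.049,0,1,0,0,8,0,0,0,1,0,0,9,0,0,0,1])

```text
clock: 5.4
eef_pos: [438.4, -159.5, 159.7]
tool_rot: [-3.141, 0.001, -0.191]
force: [0.7, 0.4, -4.4]
width: 22.6
gripper_force: 60.2
```

>>> carry_out(deltas=[0,0,9,0,0,0,1,0,0,9,0,0,0,1,0,0,9,0,0,0,1,0,0,9,0,0,0,1,0,0,9,0,0,0,1,0,0,8,0,0,0,1,0,0,0,0,0,0,1,0,0,0,0,0,0,1])

```text
clock: 6.4
eef_pos: [439.2, -158.3, 159.9]
tool_rot: [3.141, 0.001, -1.105]
force: [0.3, -0.1, -4.2]
width: 22.6
gripper_force: 60.1
```

```bash
python3 - <<'E'
from h import *
to(439.6,-158.1,41.8,-63.5)
E
```

```text
t 6.4 pos [ 439.2 -158.3  159.9] rpy [ 1.7997e+02  3.0000e-02 -6.3340e+01] w 22.6 F [ 0.3 -0.1 -4.2] gf 60.1 
 tool shift mm [ 1.000e-01 -5.000e-01  1.181e+02] wz 0.2 q [ 0.03  0.51  0.37  2.09 -0.32  0.59 -2.05]
```

>>> carry_out(deltas=[0,0,0,0,0,0.03,1,0,0,0,0,0,0.04,1,0,0,0,0,0,0.03,1,0,0,0,0,0,0.011,1,0,0,0,0,0,0.004,1,0,0,0,0,0,0.002,1,0,0,0,0,0,0,1])

```text
clock: 7.28
eef_pos: [440.1, -158.7, 43.8]
tool_rot: [-3.14, -0.001, -1.108]
force: [-0.1, 0.3, -4.6]
width: 22.8
gripper_force: 60.1
```

>>> carry_out(deltas=[0,0,0,0,0,0.0015,1,0,0,0,0,0,0.0005,1,0,0,0,0,0,0,1])

```text
clock: 7.65
eef_pos: [439.9, -158.6, 41.8]
tool_rot: [-3.141, -0.001, -1.108]
force: [-0.4, 0.9, 6.0]
width: 22.9
gripper_force: 61.4
```

>>> carry_out(deltas=[0,0,0,0,0,0,-1,0,0,0,0,0,0,-1,0,0,0,0,0,0,-1,0,0,0,0,0,-0.02,-1,0,0,0,0,0,-0.04,-1,0,0,0,0,0,-0.05,-1,0,0,0,0.05,-0.002,0,-1,0,0,0,0.05,-0.002,0,-1,0,0,0,0.05,-0.002,0,-1,0,0,0,0.05,-0.003,0,-1])

```text
clock: 8.9
eef_pos: [537.4, -334.8, 151.0]
tool_rot: [-3.142, 0.0, -1.108]
force: [0.5, 0.1, 0.5]
width: 85.3
gripper_force: 0.0
```

>>> carry_out(deltas=[0,0,-9,0,0,0,-1,0,0,-9,0,0,0,-1,0,0,-9,0,0,0,-1,0,0,-9,0,0,0,-1,0,0,-9,0,0,0,-1,0,0,0,0,0,0,-1])

```text
clock: 9.65
eef_pos: [536.5, -333.5, 150.9]
tool_rot: [-3.141, 0.0, -0.325]
force: [0.6, -0.5, -0.2]
width: 85.2
gripper_force: 0.0
```

```bash
python3 - <<'E'
from h import *
to(537.3,-333.7,36,-18.6)
im=ctrl.get_image("top"); sc=ctrl.get_image("scene")
a=cv2.resize(im[225:325,330:430],None,fx=4,fy=4,interpolation=2); b=cv2.resize(sc[180:280,150:250],None,fx=4,fy=4,interpolation=2)
o=np.zeros((400,800,3),np.uint8); o[:,:400]=a;o[:,400:]=b; cv2.imwrite("pics/c3.png",o[:,:,::-1])
def q(n,x,y,u,v,ox): 
    return lambda X:((proj(n,X)-[u,v]+.5)*4+[ox,0]).round().tolist()
def box(o,yaw,l,w,z):
    c,s=np.cos(np.radians(yaw)),np.sin(np.radians(yaw)); return [[o[0]+c*a-s*b,o[1]+s*a+c*b,z] for a,b in((l/2,w/2),(l/2,-w/2),(-l/2,-w/2),(-l/2,w/2))]
print("mat rib",((proj("top",box((439.6,-158.1),-63.5,70,24,63))-[330,225]+.5)*4).round().tolist())
print("mat body",((proj("top",box((439.6,-158.1),-63.5,120,64,27))-[330,225]+.5)*4).round().tolist())
print("green rib scene",((proj("scene",box((537.3,-333.7),-18.6,70,24,60))-[150,180]+.5)*4+[400,0]).round().tolist())
E
```

```text
t 9.65 pos [ 536.5 -333.5  150.9] rpy [-1.7997e+02  2.0000e-02 -1.8600e+01] w 85.2 F [ 0.6 -0.5 -0.2] gf 0.0 
 tool shift mm [ 9.000e-01 -1.000e-01  1.149e+02] wz -0.0 q [ 0.42  0.7   0.15  1.65 -0.13  0.8  -1.27]
mat rib [[220.0, 172.0], [235.0, 202.0], [146.0, 243.0], [132.0, 213.0]]
mat body [[234.0, 140.0], [273.0, 219.0], [124.0, 289.0], [85.0, 209.0]]
green rib scene [[540.0, 246.0], [507.0, 237.0], [567.0, 175.0], [600.0, 183.0]]
```

View pics/c3.png

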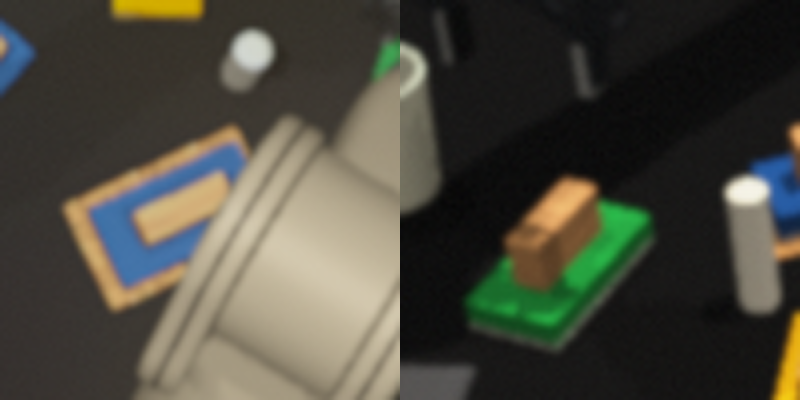

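The blue block sits squarely on the mat with even cork margins (mat corners 65,205 / 235,130 / 115,305). The green rib is where predicted, at (540,245), (507,237) and (600,183). Gripping green.

>>> carry_out(deltas=[0,0,0,0.001,0,0.035,-1,0,0,0,0,0,0.04,-1,0,0,0,0,0,0.03,-1,0,0,0,0,0,0.008,-1,0,0,0,0,0,0,-1,0,0,0,0,0,0,1,0,0,0,0,0,0,1,0,0,0,0,0,0,1,0,0,0,0,0,0,1,0,0,0,0,0,0,1])

```text
clock: 11.0
eef_pos: [538.2, -334.2, 38.8]
tool_rot: [3.141, -0.001, -0.323]
force: [-0.6, 0.2, 6.2]
width: 23.0
gripper_force: 60.4
```

```bash
python3 - <<'E'
from h import *
x,y=press(-67,0); print(x,y); to(x,y,150,6.5)
E
```

```text
524.4306856696686 146.41538467755026
t 11.0 pos [ 538.2 -334.2   38.8] rpy [ 1.7998e+02 -7.0000e-02 -1.8500e+01] w 23.0 F [-0.6  0.2  6.2] gf 60.4 
 tool shift mm [-165.4 -451.4 -111.5] wz -25.0 q [ 0.44  0.85  0.11  1.7  -0.15  0.59 -1.25]
```

>>> carry_out(deltas=[0,0,0,0,0,-0.02,1,0,0,0,0,0,-0.05,1,0,0,0,0,0,-0.05,1,0,0,-8,0,0,0,1,0,0,-8,0,0,0,1,0,0,-9,0,0,0,1,0,0,0,0.004,-0.03,0,1,0,0,0,0.004,-0.05,0,1,0,0,0,0.004,-0.05,0,1,0,0,0,0.004,-0.05,0,1,0,0,0,0.004,-0.05,0,1,0,0,0,0.004,-0.05,0,1])

```text
clock: 12.5
eef_pos: [529.5, -51.3, 158.7]
tool_rot: [3.142, -0.0, 0.114]
force: [0.4, 0.2, -2.7]
width: 22.8
gripper_force: 59.7
```

>>> carry_out(deltas=[0,0,0,0.004,-0.05,0,1,0,0,0,0.004,-0.05,0,1,0,0,0,0.004,-0.05,0,1,0,0,0,0.004,-0.048,0,1,0,0,0,0,0,0,1,0,0,0,0,0,0,1])

```text
clock: 13.25
eef_pos: [523.0, 145.2, 158.4]
tool_rot: [3.141, 0.0, 0.114]
force: [-0.7, -0.8, -2.8]
width: 22.4
gripper_force: 59.9
```

```bash
python3 - <<'E'
from h import *
to(524.4,146.4,52,6.5)
sc=ctrl.get_image("scene"); crop(sc,330,165,110,120,5,"pics/s2.png")
def pp(L): return ((proj("scene",[[*press(a,b),z] for a,b,z in L])-[330,165]+.5)*5).round().tolist()
s=ctrl.read_state();dz=s["eef_pos"][2]-38.8-12
print("block body front/rear -> expected",pp([(-7,32,36+dz),(-7,-32,36+dz),(-127,32,36+dz)]))
print("rail",pp([(-150,36,46),(-150,46,46),(35,36,46),(35,46,46)]),"guide inner",pp([(-160,-36,28),(0,-36,28)]))
E
```

```text
t 13.25 pos [523.  145.2 158.4] rpy [1.7995e+02 2.0000e-02 6.5400e+00] w 22.4 F [-0.7 -0.8 -2.8] gf 59.9 
 tool shift mm [  1.6  -1.2 106.4] wz 0.0 q [-0.37  0.57  0.08  1.89 -0.06  0.68 -1.72]
block body front/rear -> expected [[334.0, 283.0], [200.0, 289.0], [288.0, 143.0]]
rail [[272.0, 270.0], [290.0, 269.0], [339.0, 496.0], [359.0, 495.0]] guide inner [[136.0, 291.0], [179.0, 483.0]]
```

View pics/s2.png

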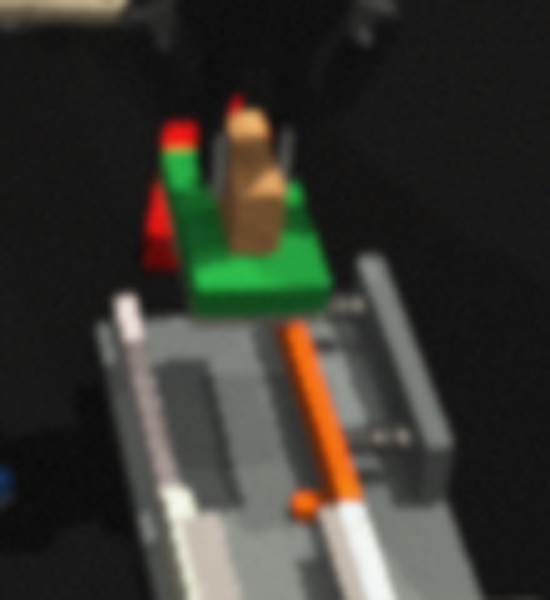

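>>> carry_out(deltas=[0,0,0,0.002,-0.002,0,1,0,0,0,0,0,0.035,1,0,0,0,0,0,0.03,1,0,0,0,0,0,0.02,1,0,0,0,0,0,0.01,1,0,0,0,0,0,0,1])

```text
clock: 14.05
eef_pos: [525.1, 147.2, 62.8]
tool_rot: [3.141, 0.001, 0.113]
force: [0.2, -0.4, -3.0]
width: 22.7
gripper_force: 59.9
```

>>> carry_out(deltas=[0,0,0,0,0,0.004,1,0,0,0,0,0,0.003,1,0,0,0,0,0,0,1])

```text
clock: 14.42
eef_pos: [525.1, 147.9, 56.2]
tool_rot: [-3.142, -0.0, 0.114]
force: [-0.4, 0.5, -3.9]
width: 22.9
gripper_force: 59.9
```

>>> carry_out(deltas=[0,0,0,0,0,0.003,1,0,0,0,0,0,0.0015,1,0,0,0,0,0,0,1])

```text
clock: 14.8
eef_pos: [525.0, 147.8, 51.4]
tool_rot: [3.142, 0.0, 0.114]
force: [0.2, -0.1, -2.6]
width: 22.6
gripper_force: 59.9
```

>>> carry_out(deltas=[0,0,0,0,0,0.001,1,0,0,0,0,0,0,1])

```text
clock: 15.05
eef_pos: [525.2, 147.8, 50.8]
tool_rot: [-3.142, -0.0, 0.114]
force: [-1.3, -0.4, 0.1]
width: 22.7
gripper_force: 60.2
```

>>> carry_out(deltas=[0,0,0,0,0,0,-1,0,0,0,0,0,0,-1,0,0,0,0,0,0,-1,0,0,0,0,0,-0.02,-1,0,0,0,0,0,-0.04,-1,0,0,0,0,0,-0.04,-1,0,0,0,-0.04,0,0,0.25,0,0,0,-0.034,0,0,0.25,0,0,0,0,0,0,0.25,0,0,0,0,0,0,0.25,0,0,0,0,0,0,0.25])

```text
clock: 16.42
eef_pos: [452.9, 139.6, 150.6]
tool_rot: [-3.141, -0.001, 0.113]
force: [0.1, -1.3, 0.2]
width: 32.0
gripper_force: 0.0
```

```bash
python3 - <<'E'
from h import *
x,y=press(-143,0); to(x,y,26,6.5)
a=ctrl.get_image("scene")
crop(a,330,155,110,120,5,"pics/s3.png")
def pp(L): return ((proj("scene",[[*press(i,j),z] for i,j,z in L])-[330,155]+.5)*5).round().tolist()
print("block top corners if at -67:",pp([(-7,32,36),(-7,-32,36),(-127,-32,36),(-127,32,36)]))
E
```

```text
t 16.43 pos [452.9 139.6 150.6] rpy [-1.7999e+02 -8.0000e-02  6.4900e+00] w 32.0 F [ 0.1 -1.3  0.2] gf 0.0 
 tool shift mm [ -4.3   1.4 124.6] wz -0.0 q [-0.41  0.51  0.07  2.08 -0.07  0.55 -1.74]
block top corners if at -67: [[312.0, 506.0], [185.0, 512.0], [152.0, 366.0], [270.0, 361.0]]
```

View pics/s3.png

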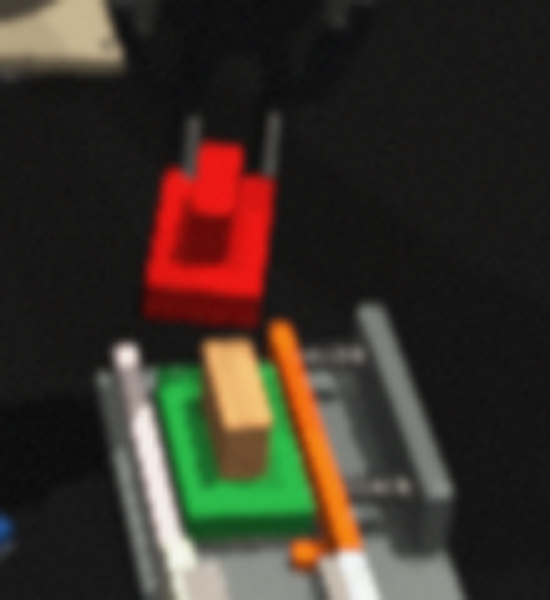

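The green block lies in the lane behind the tooth: front corners (313,505) and (185,515), tooth at (305,552), gate shut. The finger opening is 32 mm, so I'll descend behind the block.

>>> carry_out(deltas=[0,0,0,-0.004,0.001,0.02,0.25,0,0,0,0,0,0.035,0.25,0,0,0,0,0,0.03,0.25,0,0,0,0,0,0.02,0.25,0,0,0,0,0,0.012,0.25,0,0,0,0,0,0.007,0.25,0,0,0,0,0,0,0.25])

```text
clock: 17.35
eef_pos: [447.9, 138.0, 26.5]
tool_rot: [3.142, -0.0, 0.114]
force: [-0.1, -0.2, 0.1]
width: 32.3
gripper_force: 0.0
```

>>> carry_out(deltas=[0,0,0,0,-0.005,0,0.25,0,0,0,0,-0.005,0,0.25,0,0,0,0,0,0,0.25])

```text
clock: 17.73
eef_pos: [447.0, 147.6, 27.0]
tool_rot: [3.141, -0.001, 0.113]
force: [0.6, -4.1, 3.1]
width: 32.2
gripper_force: 2.4
```

```bash
python3 - <<'E'
from h import *
x,y=press(-143,26); to(x,y,26,6.5)
E
```

```text
t 17.73 pos [447.  147.6  27. ] rpy [ 1.7996e+02 -6.0000e-02  6.4900e+00] w 32.2 F [ 0.6 -4.1  3.1] gf 2.4 
 tool shift mm [  0.8 -16.1   1. ] wz -0.0 q [-0.4   0.74  0.04  2.16 -0.1   0.24 -1.73]
```

>>> carry_out(deltas=[0,0,0,0.003,-0.005,0,0.25,0,0,0,0,-0.005,0,0.25,0,0,0,0,-0.005,0,0.25,0,0,0,0,0,0,0.25])

```text
clock: 18.23
eef_pos: [446.2, 161.3, 26.6]
tool_rot: [3.139, 0.004, 0.113]
force: [-1.5, -7.2, 2.9]
width: 31.9
gripper_force: 3.8
```

```bash
python3 - <<'E'
from h import *
x,y=press(-139,26); to(x,y,26,6.5)
crop(ctrl.get_image("scene"),330,155,110,120,5,"pics/s4.png")
def pp(L): return ((proj("scene",[[*press(i,j),z] for i,j,z in L])-[330,155]+.5)*5).round().tolist()
for g in(0,12,18,22): print(g,pp([(-150,36+g,46),(35,36+g,46)]), pp([(12,20+g,22)]))
E
```

```text
t 18.23 pos [446.2 161.3  26.6] rpy [179.86   0.2    6.47] w 31.9 F [-1.5 -7.2  2.9] gf 3.8 
 tool shift mm [ 4.  -2.4  0.6] wz -0.0 q [-0.44  0.75  0.04  2.14 -0.11  0.26 -1.75]
0 [[272.0, 320.0], [339.0, 546.0]] [[293.0, 553.0]]
12 [[294.0, 319.0], [363.0, 545.0]] [[317.0, 552.0]]
18 [[305.0, 319.0], [376.0, 544.0]] [[329.0, 552.0]]
22 [[312.0, 318.0], [384.0, 544.0]] [[337.0, 551.0]]
```

View pics/s4.png

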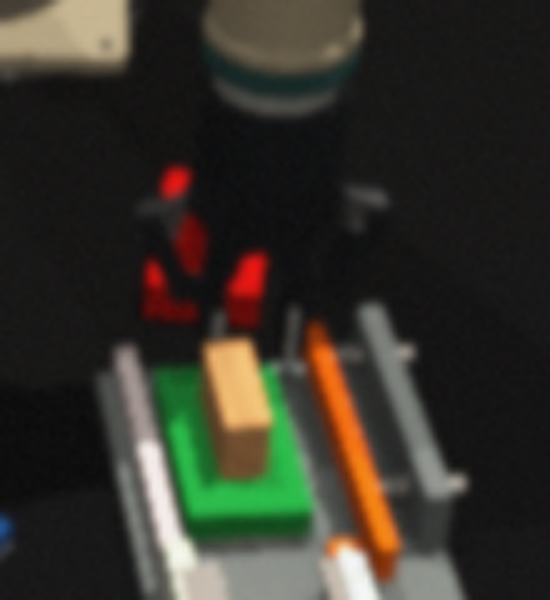

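The gate is open about 18 mm (rail rear end at (308,325)) and the block hasn't moved. Sliding it in while holding the gate.

>>> carry_out(deltas=[0,0,0,0.004,-0.002,0,0.25,0,0,0,0.006,0,0,0.25,0,0,0,0.01,0,0,0.25,0,0,0,0.01,0,0,0.25,0,0,0,0.01,0,0,0.25,0,0,0,0.01,0,0,0.25,0,0,0,0.01,0,0,0.25])

```text
clock: 19.15
eef_pos: [501.9, 168.4, 25.6]
tool_rot: [3.137, 0.012, 0.113]
force: [-7.2, -8.1, 1.8]
width: 31.9
gripper_force: 5.1
```

```bash
python3 - <<'E'
from h import *
x,y=press(3.5,26); to(x,y,26,6.5)
E
```

```text
t 19.15 pos [501.9 168.4  25.6] rpy [179.75   0.67   6.48] w 31.9 F [-7.2 -8.1  1.8] gf 5.1 
 tool shift mm [90.3 -1.6 -1.5] wz -0.0 q [-0.41  0.79  0.05  1.99 -0.1   0.38 -1.74]
```

>>> carry_out(deltas=[0,0,0,0.01,0,0,0.25,0,0,0,0.01,0,0,0.25,0,0,0,0.01,0,0,0.25,0,0,0,0.01,0,0,0.25])

```text
clock: 19.65
eef_pos: [541.9, 172.8, 25.4]
tool_rot: [3.137, 0.011, 0.113]
force: [-6.6, -8.7, 2.1]
width: 31.9
gripper_force: 5.0
```

```bash
python3 - <<'E'
from h import *
x,y=press(3.5,26); to(x,y,26,6.5)
crop(ctrl.get_image("scene"),345,175,110,120,5,"pics/s5.png")
E
```

```text
t 19.65 pos [541.9 172.8  25.4] rpy [179.74   0.66   6.48] w 31.9 F [-6.6 -8.7  2.1] gf 5.0 
 tool shift mm [50.1 -1.8 -1.2] wz -0.0 q [-0.4   0.82  0.06  1.88 -0.09  0.46 -1.73]
```

View pics/s5.png

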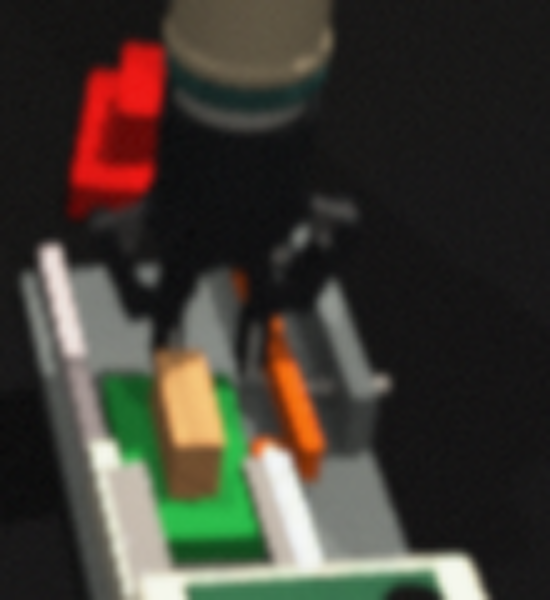

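The block is going in straight, with its front face at (215,545) under the lips and the tooth held clear at (262,447). Continuing.

>>> carry_out(deltas=[0,0,0,0.01,0,0,0.25,0,0,0,0.01,0,0,0.25,0,0,0,0.01,0,0,0.25,0,0,0,0.01,0,0,0.25,0,0,0,0.004,0,0,0.25,0,0,0,0,0,0,0.25])

```text
clock: 20.45
eef_pos: [587.2, 177.7, 25.3]
tool_rot: [3.137, 0.008, 0.113]
force: [-4.5, -7.5, -1.2]
width: 31.9
gripper_force: 4.3
```

>>> carry_out(deltas=[0,0,0,0.002,0,0,0.25,0,0,0,0.001,0,0,0.25,0,0,0,0,0,0,0.25])

```text
clock: 20.82
eef_pos: [588.8, 177.9, 25.2]
tool_rot: [3.137, 0.011, 0.113]
force: [-6.8, -8.3, 0.8]
width: 32.3
gripper_force: 4.6
```

>>> carry_out(deltas=[0,0,0,0.002,0,0,0.25,0,0,0,0,0,0,0.25])

```text
clock: 21.08
eef_pos: [591.0, 178.2, 25.2]
tool_rot: [3.137, 0.011, 0.113]
force: [-5.6, -7.9, 0.2]
width: 31.6
gripper_force: 4.5
```

>>> carry_out(deltas=[0,0,0,0.0015,0,0,0.25,0,0,0,0,0,0,0.25])

```text
clock: 21.32
eef_pos: [592.4, 178.4, 25.2]
tool_rot: [3.137, 0.011, 0.113]
force: [-6.7, -8.1, 0.5]
width: 32.0
gripper_force: 4.6
```

>>> carry_out(deltas=[0,0,0,0.0015,0,0,0.25,0,0,0,0,0,0,0.25])

```text
clock: 21.58
eef_pos: [593.9, 178.5, 25.2]
tool_rot: [3.137, 0.011, 0.113]
force: [-5.4, -7.2, 1.2]
width: 32.0
gripper_force: 4.6
```

>>> carry_out(deltas=[0,0,0,0.001,0,0,0.25,0,0,0,0,0,0,0.25])

```text
clock: 21.82
eef_pos: [594.8, 178.6, 25.2]
tool_rot: [3.137, 0.011, 0.113]
force: [-5.7, -7.8, 1.2]
width: 32.3
gripper_force: 4.6
```

>>> carry_out(deltas=[0,0,0,0.001,0,0,0.25,0,0,0,0,0,0,0.25])

```text
clock: 22.08
eef_pos: [595.8, 178.7, 25.2]
tool_rot: [3.137, 0.011, 0.113]
force: [-6.4, -8.2, 0.8]
width: 31.8
gripper_force: 4.6
```

>>> carry_out(deltas=[0,0,0,0.001,0,0,0.25,0,0,0,0,0,0,0.25])

```text
clock: 22.32
eef_pos: [596.8, 178.8, 25.2]
tool_rot: [3.137, 0.011, 0.113]
force: [-5.5, -7.7, 1.4]
width: 31.9
gripper_force: 4.7
```

>>> carry_out(deltas=[0,0,0,0.001,0,0,0.25,0,0,0,0,0,0,0.25])

```text
clock: 22.58
eef_pos: [597.0, 178.8, 25.2]
tool_rot: [3.137, 0.012, 0.113]
force: [-7.9, -7.6, 3.0]
width: 32.1
gripper_force: 5.7
```

>>> carry_out(deltas=[0,0,0,0.001,0,0,0.25,0,0,0,0,0,0,0.25])

```text
clock: 22.82
eef_pos: [597.1, 178.8, 25.1]
tool_rot: [3.137, 0.014, 0.113]
force: [-9.7, -8.5, 4.5]
width: 32.3
gripper_force: 6.7
```

>>> carry_out(deltas=[0,0,0,0.001,0,0,0.25,0,0,0,0,0,0,0.25])

```text
clock: 23.08
eef_pos: [597.1, 178.8, 25.1]
tool_rot: [3.137, 0.016, 0.113]
force: [-11.5, -8.2, 5.7]
width: 32.0
gripper_force: 7.9
```

```bash
python3 - <<'E'
from h import *
to(597,179,26,6.5)
crop(ctrl.get_image("scene"),345,175,110,120,5,"pics/s6.png")
E
```

```text
t 23.07 pos [597.1 178.8  25.1] rpy [179.71   0.93   6.46] w 32.0 F [-11.5  -8.2   5.7] gf 7.9 
 tool shift mm [-0.1 -0.2 -0.9] wz -0.0 q [-0.37  0.87  0.06  1.72 -0.09  0.58 -1.72]
```

View pics/s6.png

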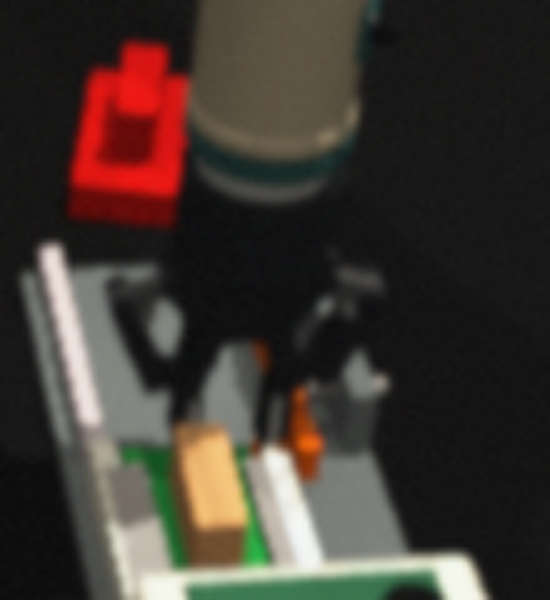

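The block is hard against the stop: it stopped advancing at x 597 as the force rose. I'll back off a little, ease the gate shut and lift out.

>>> carry_out(deltas=[0,0,0,-0.004,0,0,0.25,0,0,0,-0.005,0,0,0.25,0,0,0,0,0.006,0,0.25,0,0,0,0,0.006,0,0.25,0,0,0,0,0.006,0,0.25,0,0,0,0,0.004,0,0.25,0,0,0,0,0.002,0,0.25,0,0,0,0,0,0,0.25])

```text
clock: 24.12
eef_pos: [598.3, 159.3, 26.8]
tool_rot: [-3.14, -0.0, 0.114]
force: [-0.2, -0.1, 0.0]
width: 32.2
gripper_force: 0.0
```

```bash
python3 - <<'E'
from h import *
x,y=press(-2,1); to(x,y,120,6.5)
E
```

```text
t 24.12 pos [598.3 159.3  26.8] rpy [-1.7994e+02 -1.0000e-02  6.5600e+00] w 32.2 F [-0.2 -0.1  0. ] gf 0.0 
 tool shift mm [ -9.8   3.3 -93.2] wz 0.1 q [-0.34  0.85  0.05  1.75 -0.08  0.54 -1.69]
```

>>> carry_out(deltas=[0,0,0,-0.006,0.001,0,0.25,0,0,0,-0.004,0,-0.005,0.25,0,0,0,0,0,-0.03,0.25,0,0,0,0,0,-0.05,0.25,0,0,0,0,0,-0.06,0.25,0,0,0,-0.05,0.02,-0.02,0.25,0,0,0,-0.05,0.05,0,0.25,0,0,0,-0.02,0.055,0,0.25,0,0,0,0,0.06,0,0.25,0,0,0,0,0.06,0,0.25,0,0,0,0,0.06,0,0.25,0,0,0,0,0,0,0.25])

```text
clock: 25.62
eef_pos: [508.3, -160.5, 192.1]
tool_rot: [3.138, -0.001, 0.104]
force: [-0.4, 1.3, -0.2]
width: 32.0
gripper_force: 0.0
```

```bash
python3 - <<'E'
from h import *
im=ctrl.get_image("top"); sc=ctrl.get_image("scene")
a=cv2.resize(im[150:290,215:315],None,fx=4,fy=4,interpolation=2); b=cv2.resize(sc[195:335,345:445],None,fx=4,fy=4,interpolation=2)
o=np.zeros((560,800,3),np.uint8); o[:,:400]=a;o[:,400:]=b; cv2.imwrite("pics/c4.png",o[:,:,::-1])
E
```

```text
(no output)
```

View pics/c4.png

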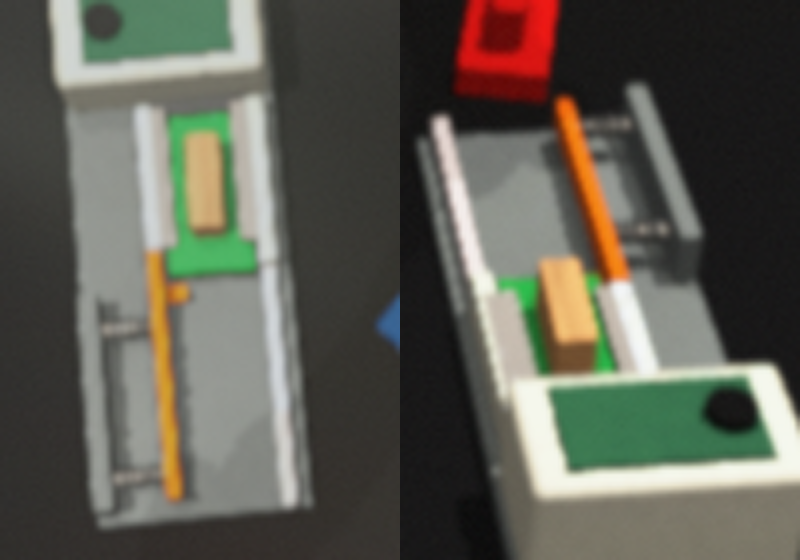

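The green block is home, with its rear edge at (215,272). The gate is fully closed, its tooth behind the block at (180,293), and the arm is clear of everything.

```bash
python3 -c "
from cell import ctrl
print(ctrl.finish_job())"
```

```text
the job is handed in; nothing more can be done
None
```

The job is done and handed in at about 26 s: the blue block sits squarely on the mat, the green block is fully home in the bay, the gate is closed behind it, and I moved nothing else.

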